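# Clear the key and index the drilling chuck

### The job

The hub in the indexing chuck is tight, but the T-handled key is still in the chuck. Draw the key out and park it lying in the two notches of the wooden key rest, then turn the index table one position anticlockwise (seen from above), so that it sits home in its click stop and the next pencil cross on the hub faces the blue drill guide. Leave the other things on the bench where they are.

Things in the scene. Friction and masses are not known exactly. Their poses are not given: they have to be found in the camera images.
- indexer: fixed drilling fixture on a plywood board 300 x 300 x 18 mm (in its frame x -120 to +180 mm, y -175 to +125). Origin on the vertical turning axis at bench height, z up. Grey round base; black hold-down knobs up to z 56 at (150, 105) and (150, -150) mm; at +x, 127 to 173 mm off the axis, the grey housing of the spring roller stop, up to z 64
- chuck_face (a point): middle of the chuck's front face, on the turning axis at z 128 mm. Turning part, from below: steel index plate with six rounded lobes, greatest radius 108 mm, z 48 to 62; dark chuck, radius 50 mm, z 68 to 128; four jaws within 48 mm of the axis up to z 148; wooden hub, radius 30 mm, top at z 190
- guide_mouth (a point): inner mouth of the fixed drill guide's bushing, 38 mm off the turning axis at 255 degrees (anticlockwise from the indexer's x), z 160 mm. Blue block 44 mm wide behind it, 46 to 90 mm off the axis, z 144 to 188; arm outward to an aluminium column 50 mm wide, 135 to 165 mm off the axis, from the board up to z 188
- turret (a joint): angle of the turning part (plate, chuck, hub, handle), rad, 0 at the start, growing anticlockwise from above. A spring roller drops between the plate's lobes: a click stop every 1.047 rad (60 degrees). Leaving a stop takes about 0.7 N m (7 to 8 N at the handle); past half way it is pulled on and centred in the next. At 0 the last drilled hole faces the guide, at +1.047 the next pencil cross
- handle_top (a point): middle of the top of the black upright handle for turning the index plate: round, diameter 24 mm, z 74 to 152 mm, narrowed over the last 8 mm. It stands 95 mm from the turning axis, at 90 degrees in the indexer's frame at the start (150 after one step anticlockwise), fixed to the plate. Between its side and the chuck's side are 33 mm
- chuck_key: loose steel T key, 150 mm long, 0.24 kg. Origin on the shank's axis near the centre of mass, x along the shank to the square end. Round shank, diameter 14, x -62 to +48 mm; 10 mm square end, +48 to +78; cross bar along y at x = -62, diameter 10, 124 mm over its 14 mm end balls; boss of diameter 20, -70 to -54. At the start its square end is 28 mm deep in the chuck; it comes out along its -x
- socket (a point): mouth of the chuck's square key socket (11.8 mm wide, bore level towards the turning axis), on the chuck's side 50 mm from the axis and 98 mm above the bench. The key stands in it about level, drooping up to 4 degrees, its shank about 97 mm above the bench
- key_rest: fixed wooden rest: foot 110 x 70 x 18 mm, two uprights 12 mm thick across its x axis at x = -36 and +36 mm (60 mm free between), 52 mm wide, 102 mm high. Each has a notch open at the top, 17 mm wide, mouth flared to 40 mm, floor at z 73. Origin under the foot's middle. The parked key lies along the rest's x, shank axis at z 80, its origin over the rest's middle, square end to either side
- dowel_bin: bystander, leave it: yellow open bin 120 x 90 x 55 mm with wooden dowels
- drill: bystander, leave it: blue and black cordless drill lying on its side, about 240 x 200 mm, 66 mm high; origin under the middle of its motor body
- glue_bottle: bystander, leave it: yellow glue bottle, diameter 62, 182 mm high with its orange nozzle
- blank_a: bystander, leave it: spare turned wooden hub, diameter 60, 60 mm high
- blank_b: bystander, leave it: second spare wooden hub, diameter 60, 60 mm high
- try_square: bystander, leave it: try square lying flat: wooden stock 110 mm, steel blade 150 mm, 20 mm high; origin under the stock
- mallet: bystander, leave it: wooden mallet lying down, head 65 x 110 x 60 mm at its x = +110 mm, handle 210 mm long along x
- wax_tin: bystander, leave it: low round tin with a green band, diameter 57, 22 mm high, lying on the fixture's plywood board

How it is judged:
By the outcome, as a careful person would: the job done as asked, in the order asked, and still so for the second after the job is handed in, with the robot touching nothing.
It also fails if it takes over 58 s, if anything falls off the work surface, if the arm or the gripper's body presses on something with over 40 N, if the wrist force passes 120 N, or if a joint passes its speed limit or range.

### The arm

A 7-joint arm with a two-finger parallel gripper is mounted at the origin on the work surface. World frame = base frame: x ahead of the robot, y to its left, z up, the work surface at z = 0. Lengths are in m, angles in rad, forces in N, time in s.
With the tool pointing down it reaches from about 0.425 to 0.8 m from the base axis. Payload 8.3 kg.
Tool frame: the origin (TCP) lies at the very end of the fingers, on their centre line; the grasp point (between the pads) lies 19 mm behind it; x points along the fingers, y is the direction in which the jaws open and shut, and the axes are right-handed (so a half turn about x gives the same grasp; the last joint's range is limited). The gripper opens to 85 mm and grips with 20 to 120 N. Pads are 22 mm wide; open, the fingers measure 114 mm over their backs; the gripper's body (76 mm by 85 mm) begins 54 mm behind the grasp point. The pads swing forward as they close: fully open they stand 13 mm farther back than shut.
Start: joints at [1.173, 0.383, 0.016, 1.37, -0.006, 1.388, -0.046], TCP at [0.205, -0.59, 0.231] pointing down, gripper open.
Joint ranges: [-2.95, 2.95], [-0.25, 2.06], [-1.52, 1.56], [0.18, 2.33], [-1.44, 4.58], [0.02, 2.06], [-3.01, 3.01]. Speed limits (rad/s): [2.39, 2.39, 3.01, 3.01, 3.14, 3.14, 3.14].

### API

Orientations are given as a rotation vector (axis times angle).
In Python, from rig import ctrl, optics gives the robot as it stands.
- The arm moves only by the shell command python3 -m handwheel 'ROWS'. ROWS is JSON, a list of rows, each an object with "translation": the shift along the tool's x, y, z in cm, a list of three; "delta_rot": the turn, a rotation vector about the tool's x, y, z in rad, a list of three; "jaw": the opening, from -1 (shut) to 1 (fully open). A call has exactly 10 rows; each row is the pose to reach, as a shift and turn from the pose measured when the call began, along the tool's axes at that moment; what a row does not reach only later rows make up. A row lasts 1/10 s, in which the tool goes at most 50 mm and 8.59 degrees, less where a joint would pass 70% of its speed; a pose out of reach is approached as far as the arm can. A call with a gripper value outside its range is refused whole. The fingers move at their own pace and stop on an object; the grip force is fixed at half the most. Time passes only in rows, so rows that repeat a pose let the fingers close, or fill a call up. It gives the time, the measured TCP pose, the force and the opening at its end, in the units of the state.
- ctrl.get_state(): the state, without advancing time (a new reading comes with each control period).
- optics.read_camera(name): name is "scene" or "top" or "wrist"; returns a dict with "color" (384x512x3 uint8, blue, green, red), "fx", "fy", "cx", "cy" (pixels), "R" (3x3) and "t" (3): a world point X has camera coordinates R X + t. Camera axes: x right, y down, z forward; pixel columns grow to the right and rows downward; lengths in m; the calibration is good to about 2 mm. A picture is of the moment at which its call begins. There is no depth.
- ctrl.job_done(): hands the job in, once; it reports no verdict.
The state is a dict: "time": time; "joint_positions": joint angles; "joint_velocities": joint speeds; "tau": joint torques, N m; "tcp_pos": TCP position; "orientation": TCP orientation; "ft_force": force on the tool from outside, world axes, zero at the start; "ft_torque": the same for the moment, N m; "gripper_width": opening from 0.0 (shut) to 1.0 (fully open).
Only numpy, scipy, OpenCV 4.12 (cv2) and the standard library are available. Lean on these libraries where they do the work, as an engineer would, in place of code of your own. Each camera call takes 0.05 s, during which the arm holds its last target. There are 200 camera calls.

## Working session

There is one attempt and no reset: what is moved stays moved. The work goes in short steps, Python scripts to look and compute and a shell command to move; the robot and the scene stay as the last step left them, time stands still between calls to the robot, and variables do not carry over. Pictures are saved under pics/ and viewed, about 8 in all and at most 12, crops included, and the job is handed in when it is done.

```bash
ls; mkdir -p pics; python3 - <<'E'
from rig import ctrl, optics
import cv2
for n in("scene","top"):
    c=optics.read_camera(n); cv2.imwrite(f"pics/{n}0.png",cv2.resize(c["color"],(800,600),interpolation=cv2.INTER_CUBIC))
    print(n,c["fx"],c["cx"],c["cy"],c["R"],c["t"])
print(ctrl.get_state())
E
```

```text
pics
scene 382.6290437015497 262.3200610338416 191.4383118014894 [[ 0.86503195  0.50168247 -0.00586714]
 [ 0.26437035 -0.4657203  -0.84451935]
 [-0.42641299  0.72898512 -0.53549291]] [-0.41343403 -0.03428111  1.67064918]
top 433.1167202884921 260.2502588269993 191.18201926371682 [[ 0.01748986 -0.99980164 -0.0095279 ]
 [-0.99839361 -0.01695001 -0.05406379]
 [ 0.05389157  0.01045817 -0.99849203]] [-0.01965081  0.50691557  1.31186156]
{'time': 0.1, 'joint_positions': array([ 1.17307137,  0.38415523,  0.01636254,  1.37105962, -0.00630309,
        1.38817146, -0.04650232]), 'joint_velocities': array([-0.00012903,  0.00062338,  0.00160569, -0.00211987, -0.00096335,
       -0.00091805, -0.00051801]), 'tau': array([ 2.93204954e-03, -6.29135585e+01,  8.47531334e-01, -3.72755456e+01,
        1.68346893e-02,  1.04501037e-02, -1.03191388e-05]), 'tcp_pos': array([ 0.20527373, -0.58985316,  0.23037325]), 'orientation': array([ 2.04025932,  0.34669866, -2.04089563]), 'ft_force': array([-0.13060728, -0.46901731,  0.51243   ]), 'ft_torque': array([ 0.02287444, -0.05654737, -0.03097656]), 'gripper_width': 0.9994158708231101}
```

View pics/scene0.png

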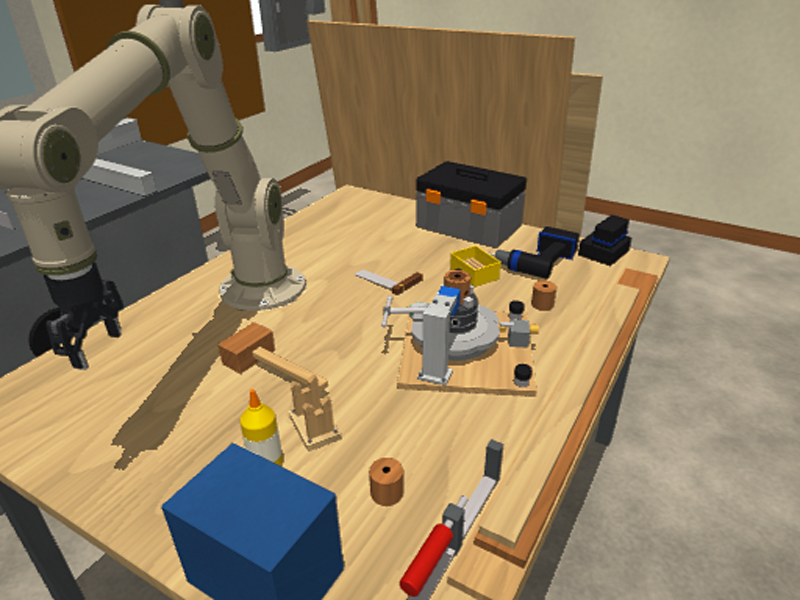

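View pics/top0.png

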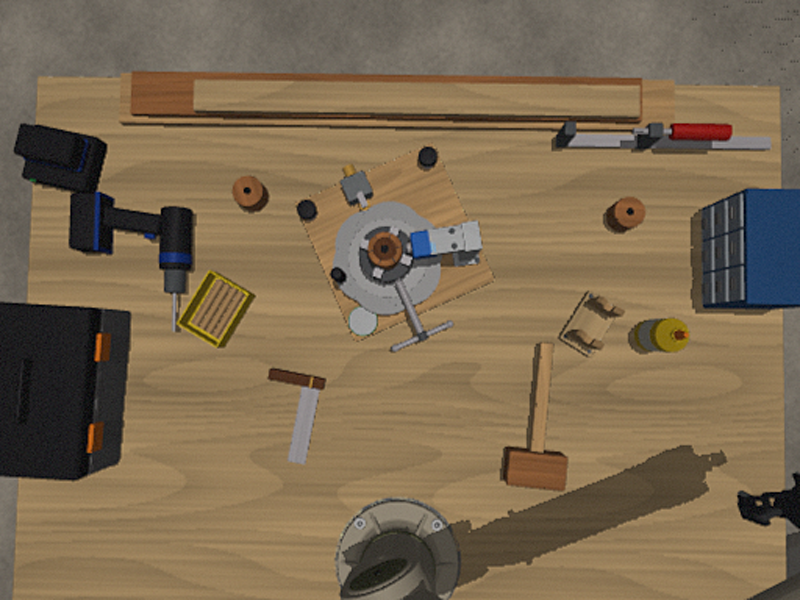

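The scene view shows the key entering the chuck from the robot side. In the top view (800x600), the hub top is at (384,248), key boss about (421,337), bar ends (392,350)/(451,323), handle top (338,275) and the rest around (590,322). I'll zoom in on the fixture and rest.

```bash
cat > h.py <<'E'
import numpy as np, cv2
from rig import ctrl, optics
from scipy.spatial.transform import Rotation as Rn
def ray(c,u,v,z):
    R=np.array(c["R"]);t=np.array(c["t"])
    o=-R.T@t; d=R.T@np.array([(u-c["cx"])/c["fx"],(v-c["cy"])/c["fy"],1])
    return o+d*(z-o[2])/d[2]
def proj(c,X):
    p=np.array(c["R"])@np.array(X)+np.array(c["t"]); return np.array([c["fx"]*p[0]/p[2]+c["cx"],c["fy"]*p[1]/p[2]+c["cy"]])
def tool():
    s=ctrl.get_state(); return np.array(s["tcp_pos"]),Rn.from_rotvec(s["orientation"]).as_matrix(),s
def delta(p,Rg=None):
    q,R,s=tool(); print("transl cm",np.round(R.T@(np.array(p)-q)*100,2),end=" ")
    if Rg is not None: print("rot",np.round(Rn.from_matrix(R.T@Rg).as_rotvec(),3),end="")
    print()
def say():
    q,R,s=tool(); print(round(s["time"],2),"tcp",q.round(4),"\n",R.round(3),"F",np.round(s["ft_force"],1),"g",round(s["gripper_width"],3),"j",np.round(s["joint_positions"],2))
E
python3 - <<'E'
from h import *
c=optics.read_camera("top")["color"]
a=cv2.resize(c[85:235,180:320],None,fx=4,fy=4,interpolation=cv2.INTER_CUBIC)
b=cv2.resize(c[175:235,350:400],None,fx=4,fy=4,interpolation=cv2.INTER_CUBIC)
im=np.zeros((600,780,3),np.uint8); im[:600,:560]=a; im[:240,570:770]=b
cv2.imwrite("pics/c1.png",im)
say()
E
```

```text
0.15 tcp [ 0.2053 -0.5899  0.2305] 
 [[-0.     0.329 -0.944]
 [ 0.001 -0.944 -0.329]
 [-1.    -0.001 -0.   ]] F [ 0.5  0.3 -0.3] g 1.0 j [ 1.17  0.38  0.02  1.37 -0.01  1.39 -0.05]
```

View pics/c1.png

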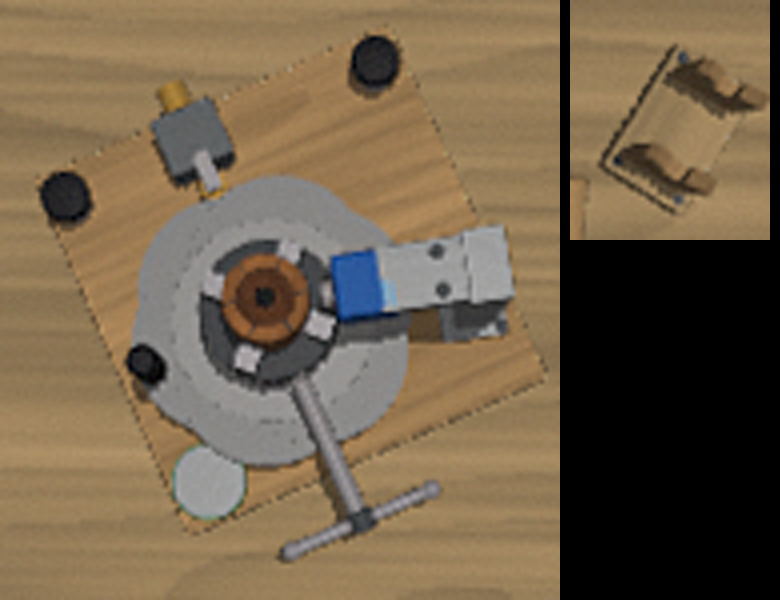

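```bash
python3 - <<'E'
from h import *
c=optics.read_camera("top")
A=lambda x,y,z:ray(c,180+(x-1.5)/4,85+(y-1.5)/4,z)
B=lambda x,y,z:ray(c,350+(x-571.5)/4,175+(y-1.5)/4,z)
hub=A(265,298,.19);e1=A(288,553,.097);e2=A(434,489,.097);boss=A(361,521,.1);h=A(147,363,.152)
kn1=A(66,195,.056);kn2=A(376,62,.056)
for n,p in dict(hub=hub,e1=e1,e2=e2,boss=boss,handle=h,kn1=kn1,kn2=kn2).items(): print(n,p.round(4))
b=boss-hub;print("key az deg",np.degrees(np.arctan2(b[1],b[0])),"dist",np.hypot(*b[:2]), "bar az",np.degrees(np.arctan2(*(e1-e2)[[1,0]])))
d=h-hub;print("handle az",np.degrees(np.arctan2(d[1],d[0])),np.hypot(*d[:2]))
k=kn1-kn2;print("indexer y az",np.degrees(np.arctan2(k[1],k[0])),np.hypot(*k[:2]))
for q in [(680,45),(602,165),(680,215)]:print("foot",B(*q,.018).round(4))
f=B(680,45,.018);g=B(602,165,.018);h2=B(680,215,.018);print("mid",((f+h2)/2).round(4),"len",np.linalg.norm(f-g),np.linalg.norm(g-h2),"az",np.degrees(np.arctan2(*(f-g)[[1,0]])))
for q in [(735,85),(683,172)]:print("notch",B(*q,.09).round(4))
s=optics.read_camera("scene")["color"]
a=cv2.resize(s[180:260,235:305],None,fx=6,fy=6,interpolation=cv2.INTER_CUBIC)
b=cv2.resize(s[235:290,175:225],None,fx=6,fy=6,interpolation=cv2.INTER_CUBIC)
im=np.zeros((480,740,3),np.uint8); im[:480,:420]=a; im[:330,430:730]=b
cv2.imwrite("pics/c2.png",im)
E
```

```text
hub [0.5825 0.027  0.19  ]
e1 [0.4116 0.0113 0.097 ]
e2 [ 0.4591 -0.0923  0.097 ]
boss [ 0.4353 -0.0404  0.1   ]
handle [0.5412 0.109  0.152 ]
kn1 [0.6746 0.1833 0.056 ]
kn2 [ 0.7787 -0.0466  0.056 ]
key az deg -155.37327301408217 dist 0.16191612267323338 bar az 114.63395890921188
handle az 116.7785954693093 0.09179204604804123
indexer y az 114.35951442231377 0.2523730943300208
foot [ 0.5292 -0.3665  0.018 ]
foot [ 0.4369 -0.3077  0.018 ]
foot [ 0.4002 -0.3668  0.018 ]
mid [ 0.4647 -0.3666  0.018 ] len 0.10934630083347598 0.069620290126605 az -32.4948351319226
notch [ 0.4959 -0.3873  0.09  ]
notch [ 0.4329 -0.3502  0.09  ]
```

View pics/c2.png

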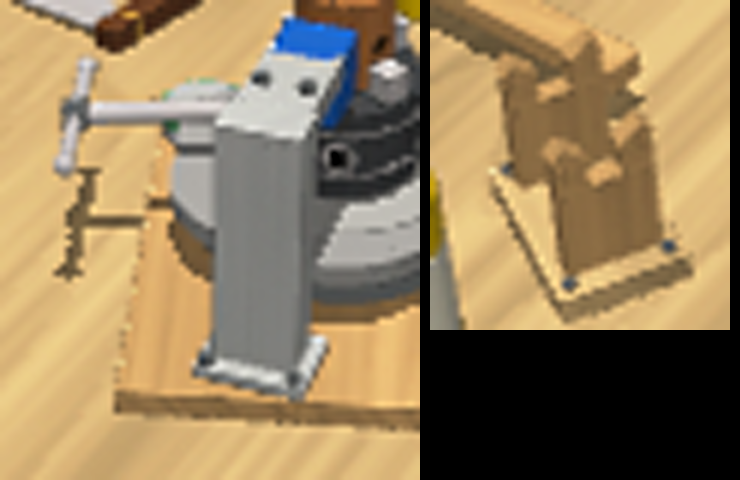

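```bash
cat >> h.py <<'E'
def G(az):  # tool down, tool y at azimuth az (deg)
    a=np.radians(az); y=np.array([np.cos(a),np.sin(a),0]); x=np.array([0,0,-1.]); return np.c_[x,y,np.cross(x,y)]
E
python3 - <<'E'
from h import *
c=optics.read_camera("top"); print("bottle",ray(c,680/1.5625,335/1.5625,.182), "bottle base side",ray(c,645/1.5625,337/1.5625,.1),"mallet end",ray(c,543/1.5625,345/1.5625,.04))
delta([.487,-.017,.20],G(-65.4))
E
```

```text
bottle [ 0.44429084 -0.47786018  0.182     ] bottle base side [ 0.44015453 -0.44659128  0.1       ] mallet end [ 0.42172054 -0.27299696  0.04      ]
transl cm [  3.13 -44.87 -45.44] rot [-0.095 -0.     0.001]
```

```bash
python3 -m handwheel '[{"translation":[0,-3.5,-3.5],"delta_rot":[0,0,0],"jaw":1},{"translation":[0,-7,-7],"delta_rot":[0,0,0],"jaw":1},{"translation":[0,-10.5,-10.5],"delta_rot":[0,0,0],"jaw":1},{"translation":[0,-14,-14],"delta_rot":[0,0,0],"jaw":1},{"translation":[0,-17.5,-17.5],"delta_rot":[0,0,0],"jaw":1},{"translation":[0,-21,-21],"delta_rot":[-0.02,0,0],"jaw":1},{"translation":[0,-24.5,-24.5],"delta_rot":[-0.04,0,0],"jaw":1},{"translation":[0,-28,-28],"delta_rot":[-0.06,0,0],"jaw":1},{"translation":[0,-31.5,-31.5],"delta_rot":[-0.08,0,0],"jaw":1},{"translation":[0,-35,-35],"delta_rot":[-0.095,0,0],"jaw":1}]'; python3 -c "
from h import *
say();delta([.487,-.017,.20],G(-65.4))"
```

```text
time: 1.3
tcp_pos: [0.4213, -0.1427, 0.2315]
orientation: [1.984, 0.433, -1.983]
ft_force: [0.5, -0.9, 0.0]
gripper_width: 0.999
1.3 tcp [ 0.4213 -0.1427  0.2315] 
 [[ 0.001  0.417 -0.909]
 [-0.    -0.909 -0.417]
 [-1.     0.    -0.   ]] F [ 0.5 -0.9  0. ] g 0.999 j [ 0.65  0.01 -0.39  1.82  0.    1.32 -0.89]
transl cm [  3.15  -8.68 -11.21] rot [ 0.001 -0.    -0.   ]
```

```bash
python3 -m handwheel '[{"translation":[0,-2,-3],"delta_rot":[0,0,0],"jaw":1},{"translation":[0.5,-4.5,-6],"delta_rot":[0,0,0],"jaw":1},{"translation":[1.5,-7,-9],"delta_rot":[0,0,0],"jaw":1},{"translation":[2.5,-8.7,-11.2],"delta_rot":[0,0,0],"jaw":1},{"translation":[3.1,-8.7,-11.2],"delta_rot":[0,0,0],"jaw":1},{"translation":[3.1,-8.7,-11.2],"delta_rot":[0,0,0],"jaw":1},{"translation":[3.1,-8.7,-11.2],"delta_rot":[0,0,0],"jaw":1},{"translation":[3.1,-8.7,-11.2],"delta_rot":[0,0,0],"jaw":1},{"translation":[3.1,-8.7,-11.2],"delta_rot":[0,0,0],"jaw":1},{"translation":[3.1,-8.7,-11.2],"delta_rot":[0,0,0],"jaw":1}]'; python3 - <<'E'
from h import *
say()
c=optics.read_camera("wrist"); cv2.imwrite("pics/w1.png",cv2.resize(c["color"],(768,576),interpolation=cv2.INTER_CUBIC)); 
for n,p in dict(boss=[.4353,-.0404,.096],org=[.4916,-.0146,.097],sock=[.537,.0062,.098]).items(): print(n,proj(c,p)*1.5)
E
```

```text
time: 2.3
tcp_pos: [0.4869, -0.0176, 0.201]
orientation: [1.985, 0.432, -1.983]
ft_force: [-0.6, 0.4, 0.5]
gripper_width: 0.998
2.3 tcp [ 0.4869 -0.0176  0.201 ] 
 [[ 0.001  0.416 -0.909]
 [-0.    -0.909 -0.416]
 [-1.     0.001 -0.001]] F [-0.6  0.4  0.5] g 0.998 j [ 0.46  0.14 -0.54  1.76  0.08  1.26 -1.23]
boss [384.6913926  360.23031087]
org [384.66254283 275.02155206]
sock [384.64339555 195.68713047]
```

View pics/w1.png

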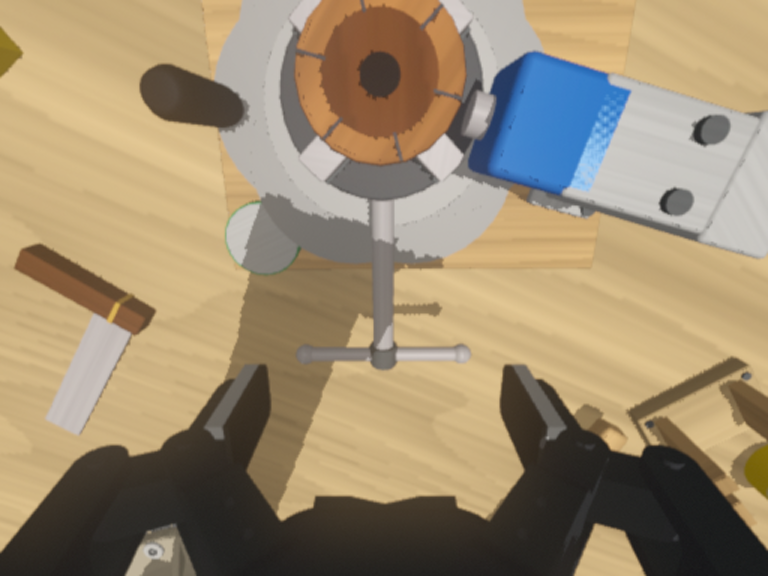

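Wrist view: the shank is vertical at column ~383 (predicted 384.6) and the boss at (383,357) vs predicted (385,360), so the estimate is confirmed. The handle top is at about (165,90). Descending to grasp.

```bash
python3 - <<'E'
from h import *
c=optics.read_camera("wrist")
print("handle",ray(c,165/1.5,90/1.5,.152),"hub",ray(c,380/1.5,73/1.5,.188))
E
python3 -m handwheel '[{"translation":[3,0,0],"delta_rot":[0,0,0],"jaw":1},{"translation":[6,0,0],"delta_rot":[0,0,0],"jaw":1},{"translation":[9,0,0],"delta_rot":[0,0,0],"jaw":1},{"translation":[11.5,0,0],"delta_rot":[0,0,0],"jaw":1},{"translation":[12.4,0,0],"delta_rot":[0,0,0],"jaw":0.3},{"translation":[12.4,0,0],"delta_rot":[0,0,0],"jaw":-0.4},{"translation":[12.4,0,0],"delta_rot":[0,0,0],"jaw":-1},{"translation":[12.4,0,0],"delta_rot":[0,0,0],"jaw":-1},{"translation":[12.4,0,0],"delta_rot":[0,0,0],"jaw":-1},{"translation":[12.4,0,0],"delta_rot":[0,0,0],"jaw":-1}]'; python3 -c "
from h import *
say()"
```

```text
handle [0.54364914 0.11355484 0.152     ] hub [0.58322632 0.02939895 0.188     ]
time: 3.4
tcp_pos: [0.4877, -0.0169, 0.0778]
orientation: [1.986, 0.433, -1.98]
ft_force: [-1.3, 0.9, 4.3]
gripper_width: 0.134
3.4 tcp [ 0.4877 -0.0169  0.0778] 
 [[ 0.003  0.417 -0.909]
 [-0.    -0.909 -0.417]
 [-1.     0.001 -0.003]] F [-1.3  0.9  4.3] g 0.134 j [ 0.43  0.27 -0.53  1.92  0.16  0.99 -1.31]
```

```bash
python3 -m handwheel '[{"translation":[0,0,0],"delta_rot":[0,0,0],"jaw":-1},{"translation":[0,0,0],"delta_rot":[0,0,0],"jaw":-1},{"translation":[0,0,0.5],"delta_rot":[0,0,0],"jaw":-1},{"translation":[0,0,1],"delta_rot":[0,0,0],"jaw":-1},{"translation":[0,0,1.7],"delta_rot":[0,0,0],"jaw":-1},{"translation":[0,0,2.4],"delta_rot":[0,0,0],"jaw":-1},{"translation":[0,0,3.1],"delta_rot":[0,0,0],"jaw":-1},{"translation":[0,0,3.8],"delta_rot":[0,0,0],"jaw":-1},{"translation":[0,0,4.4],"delta_rot":[0,0,0],"jaw":-1},{"translation":[0,0,4.6],"delta_rot":[0,0,0],"jaw":-1}]'; python3 - <<'E'
from h import *
say()
c=optics.read_camera("wrist")["color"]; s=optics.read_camera("scene")["color"]
im=np.zeros((384,800,3),np.uint8); im[:288,:384]=cv2.resize(c,(384,288)); im[:384,390:]=cv2.resize(s[170:266,215:317],(410,384),interpolation=cv2.INTER_CUBIC)
cv2.imwrite("pics/p1.png",im)
E
```

```text
time: 4.4
tcp_pos: [0.4452, -0.0366, 0.0777]
orientation: [1.986, 0.432, -1.981]
ft_force: [-0.9, 0.9, -2.1]
gripper_width: 0.139
4.4 tcp [ 0.4452 -0.0366  0.0777] 
 [[ 0.003  0.417 -0.909]
 [-0.001 -0.909 -0.417]
 [-1.     0.002 -0.002]] F [-0.9  0.9 -2.1] g 0.139 j [ 0.49  0.19 -0.53  2.02  0.11  0.97 -1.23]
```

View pics/p1.png

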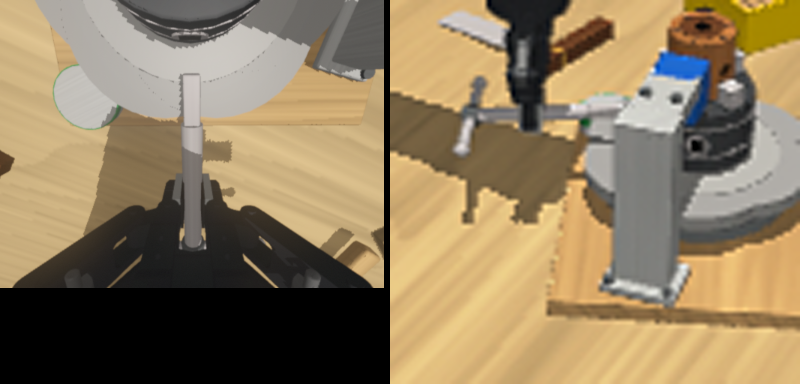

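The key is out and held, with its square end visible at (191,73–125) in the left panel. Next I'll check its tilt, then lift and carry.

```bash
python3 - <<'E'
from h import *
c=optics.read_camera("wrist"); q,R,s=tool(); g=q-.019*R[:,0]; f=-R[:,2]
Rc=np.array(c["R"]);o=-Rc.T@np.array(c["t"])
for n,(u,v),L in [("tip",(191,73),.0833),("shoulder",(192,126),.0533)]:
    d=Rc.T@np.array([(u*4/3-c["cx"])/c["fx"],(v*4/3-c["cy"])/c["fy"],1]); t=(L-f@(o-g))/(f@d); P=o+t*d-g
    print(n,"up",P[2],"lat",P@R[:,1],"tilt",np.degrees(np.arctan2(P[2],L)))
delta([.46,-.364,.178],G(-122))
E
python3 -m handwheel '[{"translation":[-2,0,0],"delta_rot":[0,0,0],"jaw":-1},{"translation":[-4.5,0,0],"delta_rot":[0,0,0],"jaw":-1},{"translation":[-7,0,0],"delta_rot":[0,0,0],"jaw":-1},{"translation":[-9,2,0],"delta_rot":[0,0,0],"jaw":-1},{"translation":[-10,4.5,0],"delta_rot":[0.1,0,0],"jaw":-1},{"translation":[-10,7.5,0.5],"delta_rot":[0.22,0,0],"jaw":-1},{"translation":[-10,10.5,1],"delta_rot":[0.34,0,0],"jaw":-1},{"translation":[-10,13.5,2],"delta_rot":[0.46,0,0],"jaw":-1},{"translation":[-10,16.5,3],"delta_rot":[0.58,0,0],"jaw":-1},{"translation":[-10,19.5,5],"delta_rot":[0.7,0,0],"jaw":-1}]'; python3 -c "
from h import *
say();delta([.46,-.364,.178],G(-122))"
```

```text
tip up -0.23648593381075908 lat -0.0030269774885331095 tilt -70.59565543010297
shoulder up 0.008812565275683762 lat -0.0009132741921855404 tilt 9.388288968894356
transl cm [-10.    30.39  12.38] rot [ 0.989 -0.004 -0.   ]
time: 5.55
tcp_pos: [0.4828, -0.2344, 0.1779]
orientation: [-2.079, 0.284, 2.071]
ft_force: [1.2, 0.8, -3.4]
gripper_width: 0.138
5.55 tcp [ 0.4828 -0.2344  0.1779] 
 [[ 0.004 -0.269 -0.963]
 [ 0.    -0.963  0.269]
 [-1.    -0.001 -0.004]] F [ 1.2  0.8 -3.4] g 0.138 j [ 0.66  0.24 -0.32  1.69  0.08  1.22 -1.51]
transl cm [-0.03 13.09 -1.29] rot [ 0.286 -0.004  0.002]
```

```bash
python3 -m handwheel '[{"translation":[0,3,0],"delta_rot":[0.1,0,0],"jaw":-1},{"translation":[0,6,0],"delta_rot":[0.2,0,0],"jaw":-1},{"translation":[0,9,-0.5],"delta_rot":[0.286,0,0],"jaw":-1},{"translation":[0,11.5,-1],"delta_rot":[0.286,0,0],"jaw":-1},{"translation":[0,13.1,-1.3],"delta_rot":[0.286,0,0],"jaw":-1},{"translation":[0,13.1,-1.3],"delta_rot":[0.286,0,0],"jaw":-1},{"translation":[0,13.1,-1.3],"delta_rot":[0.286,0,0],"jaw":-1},{"translation":[0,13.1,-1.3],"delta_rot":[0.286,0,0],"jaw":-1},{"translation":[0,13.1,-1.3],"delta_rot":[0.286,0,0],"jaw":-1},{"translation":[0,13.1,-1.3],"delta_rot":[0.286,0,0],"jaw":-1}]'; python3 - <<'E'
from h import *
say()
w=optics.read_camera("wrist"); S=optics.read_camera("scene")
im=np.zeros((480,800,3),np.uint8); im[:360,:480]=cv2.resize(w["color"],(480,360),interpolation=cv2.INTER_CUBIC); s=S["color"]
im[:480,490:]=cv2.resize(s[190:294,160:227],(310,480),interpolation=cv2.INTER_CUBIC)
cv2.imwrite("pics/p2.png",im)
a=np.radians(-32);ex=np.array([np.cos(a),np.sin(a),0]);ey=np.array([-np.sin(a),np.cos(a),0]);m=np.array([.4645,-.367,0])
for X in(-.036,.036):
    print("notch",X,proj(w,m+X*ex+[0,0,.073])*480/512, [(proj(w,m+X*ex+k*ey+[0,0,.102])*480/512).round(0) for k in(-.026,.026)])
g,R,_=tool();g=g-.019*R[:,0]
for X in(-.0647,.0833): print("key",X,(proj(S,g+X*ex)-[160,190])*4.62+[490,0],proj(w,g+X*ex)*480/512)
E
```

```text
time: 6.55
tcp_pos: [0.4605, -0.3632, 0.1779]
orientation: [-1.91, 0.543, 1.902]
ft_force: [0.1, 0.2, -2.0]
gripper_width: 0.141
6.55 tcp [ 0.4605 -0.3632  0.1779] 
 [[ 0.004 -0.529 -0.849]
 [ 0.    -0.849  0.529]
 [-1.    -0.003 -0.003]] F [ 0.1  0.2 -2. ] g 0.141 j [ 0.78  0.34 -0.2   1.56  0.07  1.25 -1.57]
notch -0.036 [241.90981627 203.3961423 ] [array([269., 216.]), array([215., 216.])]
notch 0.036 [242.16407906 136.16757199] [array([272., 142.]), array([212., 142.])]
key -0.0647 [611.06993214  98.68977664] [241.40014699 330.22316424]
key 0.0833 [691.18579562 226.77593803] [242.29950141  89.2436256 ]
```

View pics/p2.png

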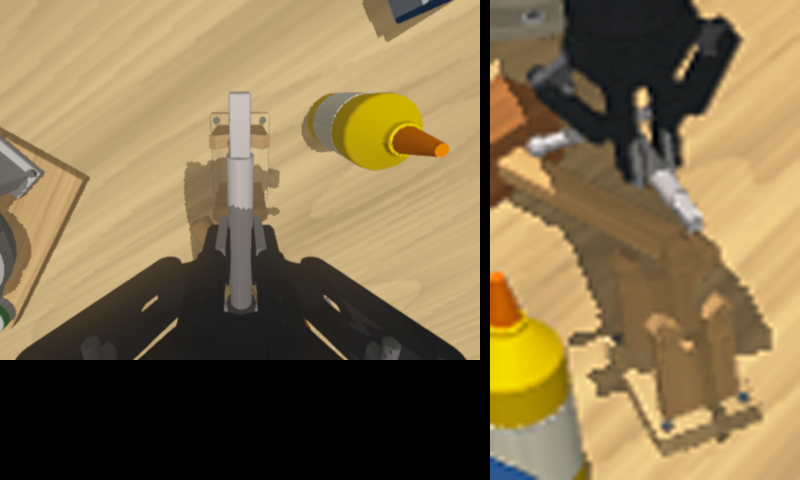

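Wrist view: the key lies along column 240 with its tip at row 92, and the rest's upright and foot are centred on columns 239–240, so they line up. The scene view shows the key nearly level, with the tip at (697,225) vs predicted (691,227). Lowering.

```bash
python3 -m handwheel '[{"translation":[2,0,0],"delta_rot":[0,0,0],"jaw":-1},{"translation":[4,0,0],"delta_rot":[0,0,0],"jaw":-1},{"translation":[6,0,0],"delta_rot":[0,0,0],"jaw":-1},{"translation":[7.5,0,0],"delta_rot":[0,0,0],"jaw":-1},{"translation":[8.7,0,0],"delta_rot":[0,0,0],"jaw":-1},{"translation":[9.6,0,0],"delta_rot":[0,0,0],"jaw":-1},{"translation":[10.4,0,0],"delta_rot":[0,0,0],"jaw":-1},{"translation":[11,0,0],"delta_rot":[0,0,0],"jaw":-1},{"translation":[11.4,0,0],"delta_rot":[0,0,0],"jaw":-1},{"translation":[11.4,0,0],"delta_rot":[0,0,0],"jaw":-1}]'; python3 -c "
from h import *
say()"
```

```text
time: 7.65
tcp_pos: [0.4623, -0.3647, 0.0662]
orientation: [-1.914, 0.546, 1.898]
ft_force: [-1.3, 1.1, 7.2]
gripper_width: 0.142
7.65 tcp [ 0.4623 -0.3647  0.0662] 
 [[ 0.008 -0.529 -0.849]
 [-0.003 -0.849  0.529]
 [-1.    -0.002 -0.008]] F [-1.3  1.1  7.2] g 0.142 j [ 0.77  0.44 -0.2   1.68  0.1   1.02 -1.59]
```

```bash
python3 - <<'E'
from h import *
say()
w=optics.read_camera("wrist")["color"]; s=optics.read_camera("scene")["color"]
im=np.zeros((576,800,3),np.uint8); im[:360,:440]=cv2.resize(w[60:330,91:421],(440,360),interpolation=cv2.INTER_CUBIC)
im[:570,450:]=cv2.resize(s[215:286,180:223],(345,570),interpolation=cv2.INTER_CUBIC) if 0 else cv2.resize(s[212:283,180:223],(350,570),interpolation=cv2.INTER_CUBIC)
cv2.imwrite("pics/p3.png",im)
E
```

```text
7.65 tcp [ 0.4623 -0.3647  0.0662] 
 [[ 0.008 -0.529 -0.849]
 [-0.003 -0.849  0.529]
 [-1.    -0.002 -0.008]] F [-1.3  1.1  7.2] g 0.142 j [ 0.77  0.44 -0.2   1.68  0.1   1.02 -1.59]
```

View pics/p3.png

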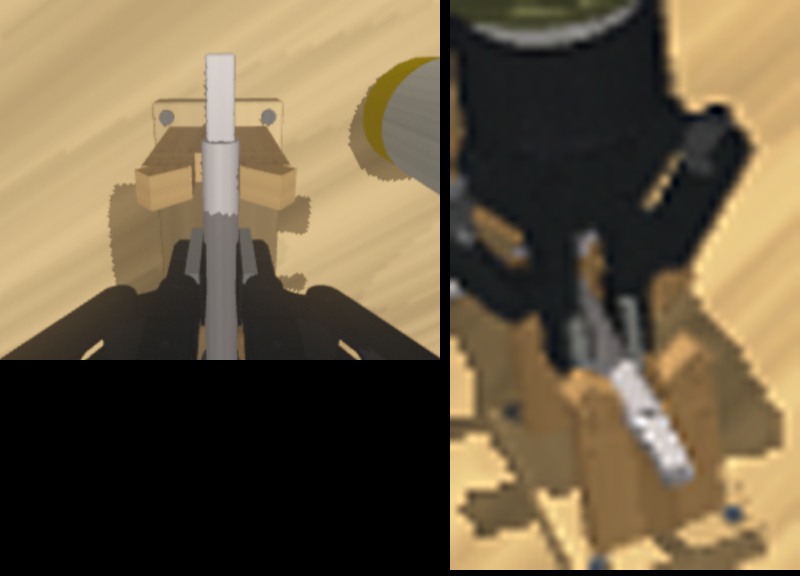

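The front notch is centred near column 216 and the key near 220 in the left panel, so the key rubs the notch's right side, about 1.3 mm off. I'll shift by that and settle.

```bash
python3 -m handwheel '[{"translation":[-0.1,-0.07,0],"delta_rot":[0,0,0],"jaw":-1},{"translation":[-0.1,-0.13,0],"delta_rot":[0,0,0],"jaw":-1},{"translation":[0,-0.13,0],"delta_rot":[0,0,0],"jaw":-1},{"translation":[0.15,-0.13,0],"delta_rot":[0,0,0],"jaw":-1},{"translation":[0.3,-0.13,0],"delta_rot":[0,0,0],"jaw":-1},{"translation":[0.4,-0.13,0],"delta_rot":[0,0,0],"jaw":-1},{"translation":[0.45,-0.13,0],"delta_rot":[0,0,0],"jaw":-1},{"translation":[0.45,-0.13,0],"delta_rot":[0,0,0],"jaw":-1},{"translation":[0.45,-0.13,0],"delta_rot":[0,0,0],"jaw":-1},{"translation":[0.45,-0.13,0],"delta_rot":[0,0,0],"jaw":-1}]'; python3 -c "
from h import *
say()"
```

```text
time: 8.75
tcp_pos: [0.4639, -0.3641, 0.0658]
orientation: [-1.917, 0.547, 1.896]
ft_force: [-10.9, 8.2, 32.5]
gripper_width: 0.139
8.75 tcp [ 0.4639 -0.3641  0.0658] 
 [[ 0.01  -0.529 -0.849]
 [-0.005 -0.849  0.529]
 [-1.    -0.001 -0.011]] F [-10.9   8.2  32.5] g 0.139 j [ 0.77  0.44 -0.2   1.68  0.1   1.02 -1.59]
```

```bash
python3 -m handwheel '[{"translation":[0,0,0],"delta_rot":[0,0,0],"jaw":-1},{"translation":[-0.05,0,0.1],"delta_rot":[0,0,0],"jaw":-1},{"translation":[-0.05,0,0.1],"delta_rot":[0,0,0],"jaw":-0.7},{"translation":[-0.05,0,0.1],"delta_rot":[0,0,0],"jaw":-0.6},{"translation":[-0.05,0,0.1],"delta_rot":[0,0,0],"jaw":-0.5},{"translation":[-0.05,0,0.1],"delta_rot":[0,0,0],"jaw":-0.4},{"translation":[-0.05,0,0.1],"delta_rot":[0,0,0],"jaw":-0.3},{"translation":[-0.05,0,0.1],"delta_rot":[0,0,0],"jaw":-0.2},{"translation":[-0.05,0,0.1],"delta_rot":[0,0,0],"jaw":-0.2},{"translation":[-0.05,0,0.1],"delta_rot":[0,0,0],"jaw":-0.2}]'; python3 - <<'E'
from h import *
say()
w=optics.read_camera("wrist")["color"]; s=optics.read_camera("scene")["color"]
im=np.zeros((576,800,3),np.uint8); im[:360,:440]=cv2.resize(w[60:330,91:421],(440,360),interpolation=cv2.INTER_CUBIC)
im[:570,450:]=cv2.resize(s[212:283,180:223],(350,570),interpolation=cv2.INTER_CUBIC)
cv2.imwrite("pics/p4.png",im)
E
```

```text
time: 9.75
tcp_pos: [0.463, -0.3636, 0.0663]
orientation: [-1.917, 0.547, 1.896]
ft_force: [0.2, 0.3, -0.9]
gripper_width: 0.404
9.75 tcp [ 0.463  -0.3636  0.0663] 
 [[ 0.01  -0.529 -0.849]
 [-0.005 -0.849  0.529]
 [-1.    -0.001 -0.011]] F [ 0.2  0.3 -0.9] g 0.404 j [ 0.77  0.44 -0.2   1.68  0.1   1.02 -1.59]
```

View pics/p4.png

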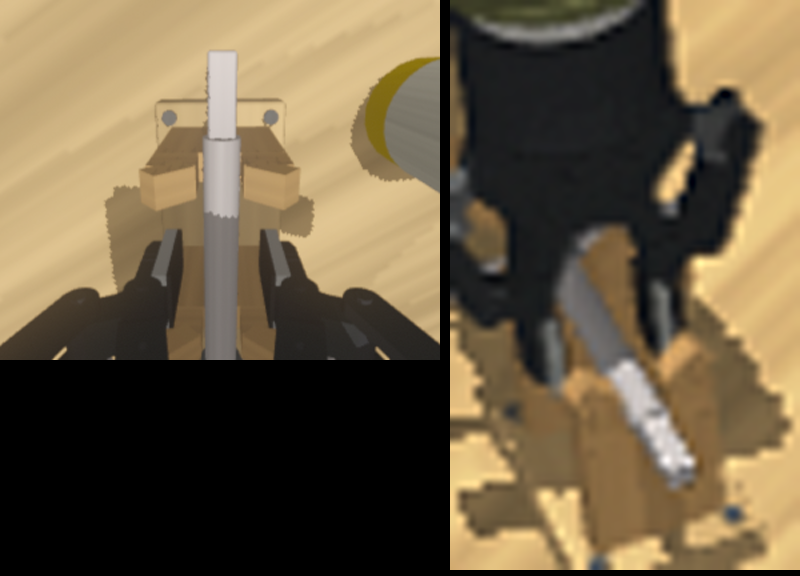

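The key lies centred in the front notch (gap columns 198–244, shank 203–241) and drops into the rear one. Both fingers are clear of it. Retreating upward.

```bash
python3 -m handwheel '[{"translation":[-1,0,0],"delta_rot":[0,0,0],"jaw":-0.2},{"translation":[-2.5,0,0],"delta_rot":[0,0,0],"jaw":-0.2},{"translation":[-5,0,0],"delta_rot":[0,0,0],"jaw":-0.2},{"translation":[-8,0,0],"delta_rot":[0,0,0],"jaw":-0.1},{"translation":[-11,0,0],"delta_rot":[0,0,0],"jaw":0},{"translation":[-14,0,0],"delta_rot":[0,0,0],"jaw":0},{"translation":[-16,-2,0],"delta_rot":[0,0,0],"jaw":0},{"translation":[-17,-5,0],"delta_rot":[0,0,0],"jaw":0},{"translation":[-17,-9,0],"delta_rot":[0,0,0],"jaw":0},{"translation":[-17,-13,0],"delta_rot":[0,0,0],"jaw":0}]'; python3 - <<'E'
from h import *
say()
t=optics.read_camera("top"); s=optics.read_camera("scene")
im=np.zeros((576,800,3),np.uint8); im[:480,:400]=cv2.resize(t["color"][175:235,350:400],(400,480),interpolation=cv2.INTER_CUBIC)
im[:570,420:]=cv2.resize(s["color"][207:283,178:228],(375,570),interpolation=cv2.INTER_CUBIC)
cv2.imwrite("pics/p5.png",im)
a=np.radians(-32);ex=np.array([np.cos(a),np.sin(a),0]);ey=np.array([-np.sin(a),np.cos(a),0]);m=np.array([.4635,-.366,.08])
for k,X in dict(tip=m+.078*ex,boss=m-.062*ex,e1=m-.062*ex+.062*ey,e2=m-.062*ex-.062*ey).items(): print(k,(proj(t,X)-[350,175])*8+3.5,(proj(s,X)-[178,207])*7.5+[420,0])
E
```

```text
time: 10.85
tcp_pos: [0.5309, -0.2518, 0.239]
orientation: [-1.92, 0.549, 1.892]
ft_force: [0.7, 0.9, 0.0]
gripper_width: 0.501
10.85 tcp [ 0.5309 -0.2518  0.239 ] 
 [[ 0.013 -0.53  -0.848]
 [-0.006 -0.848  0.53 ]
 [-1.    -0.001 -0.014]] F [0.7 0.9 0. ] g 0.501 j [ 0.6   0.3  -0.27  1.47  0.08  1.37 -1.8 ]Traceback (most recent call last):
  File "<stdin>", line 5, in <module>
ValueError: could not broadcast input array from shape (570,375,3) into shape (570,380,3)
```

```bash
python3 - <<'E'
from h import *
t=optics.read_camera("top"); s=optics.read_camera("scene")
im=np.zeros((576,800,3),np.uint8); im[:480,:400]=cv2.resize(t["color"][175:235,350:400],(400,480),interpolation=cv2.INTER_CUBIC)
im[:570,420:795]=cv2.resize(s["color"][207:283,178:228],(375,570),interpolation=cv2.INTER_CUBIC)
cv2.imwrite("pics/p5.png",im)
a=np.radians(-32);ex=np.array([np.cos(a),np.sin(a),0]);ey=np.array([-np.sin(a),np.cos(a),0]);m=np.array([.4635,-.366,.08])
for k,X in dict(tip=m+.078*ex,boss=m-.062*ex,e1=m-.062*ex+.062*ey,e2=m-.062*ex-.062*ey).items(): print(k,(proj(t,X)-[350,175])*8+3.5,(proj(s,X)-[178,207])*7.5+[420,0])
E
```

```text
tip [378.00321773  79.71845686] [636.64113124 475.09788952]
boss [171.66113981 404.40172619] [517.2883162  267.45295761]
e1 [ 26.2364876  310.72352561] [655.26504391 223.13727942]
e2 [317.62644707 498.42820054] [373.65021617 313.58696819]
```

View pics/p5.png

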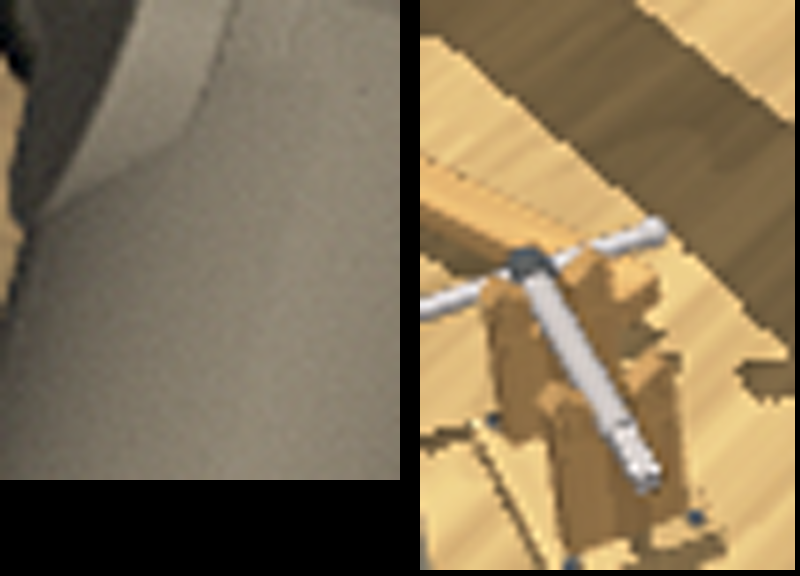

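The scene view shows the key lying in both notches: boss (532,260), tip (650,478), bar end (660,229), within a few mm of prediction. The arm blocks the top view. On to the handle, straddled tangentially (tool y at azimuth 25°, which suits joint 7).

```bash
python3 -c "
from h import *
delta([.5436,.1136,.24],G(24.9))
q,R,s=tool()
print((R.T@G(24.9)).round(3))"
```

```text
transl cm [ -0.38 -31.68  18.12] rot [-2.56  -0.007 -0.016]
[[ 1.     0.008  0.01 ]
 [ 0.001 -0.835  0.55 ]
 [ 0.013 -0.549 -0.835]]
```

```bash
python3 -m handwheel '[{"translation":[-0.5,-2,1],"delta_rot":[-0.14,0,0],"jaw":0.2},{"translation":[-0.5,-4,2.5],"delta_rot":[-0.28,0,0],"jaw":0.2},{"translation":[-0.5,-6,4],"delta_rot":[-0.42,0,0],"jaw":0.2},{"translation":[-0.5,-8,5],"delta_rot":[-0.56,0,0],"jaw":0.2},{"translation":[-0.5,-10.5,6],"delta_rot":[-0.7,0,0],"jaw":0.2},{"translation":[-0.5,-13,7.5],"delta_rot":[-0.84,0,0],"jaw":0.2},{"translation":[-0.5,-15,9],"delta_rot":[-0.98,0,0],"jaw":0.2},{"translation":[-0.5,-17,10],"delta_rot":[-1.12,0,0],"jaw":0.2},{"translation":[-0.5,-19,11],"delta_rot":[-1.26,0,0],"jaw":0.2},{"translation":[-0.5,-21,12],"delta_rot":[-1.4,0,0],"jaw":0.2}]'; python3 -c "
from h import *
say();delta([.5436,.1136,.24],G(24.9))"
```

```text
time: 12.05
tcp_pos: [0.5394, -0.0104, 0.2427]
orientation: [1.723, 0.764, -1.707]
ft_force: [0.5, -0.4, -0.7]
gripper_width: 0.597
12.05 tcp [ 0.5394 -0.0104  0.2427] 
 [[ 0.012  0.75  -0.661]
 [-0.007 -0.661 -0.75 ]
 [-1.     0.014 -0.003]] F [ 0.5 -0.4 -0.7] g 0.597 j [ 0.45  0.23 -0.59  1.58  0.14  1.36 -0.87]
transl cm [ 0.19 -7.89 -9.59] rot [-1.157  0.005 -0.014]
```

```bash
python3 -m handwheel '[{"translation":[0,-1,-1],"delta_rot":[-0.14,0,0],"jaw":0.2},{"translation":[0,-2,-2.5],"delta_rot":[-0.28,0,0],"jaw":0.2},{"translation":[0,-3,-4],"delta_rot":[-0.42,0,0],"jaw":0.2},{"translation":[0,-4.5,-5.5],"delta_rot":[-0.56,0,0],"jaw":0.2},{"translation":[0,-6,-7],"delta_rot":[-0.7,0,0],"jaw":0.2},{"translation":[0.2,-7,-8.5],"delta_rot":[-0.84,0,0],"jaw":0.2},{"translation":[0.2,-7.9,-9.6],"delta_rot":[-0.98,0,-0.01],"jaw":0.2},{"translation":[0.2,-7.9,-9.6],"delta_rot":[-1.12,0,-0.014],"jaw":0.2},{"translation":[0.2,-7.9,-9.6],"delta_rot":[-1.157,0.005,-0.014],"jaw":0.2},{"translation":[0.2,-7.9,-9.6],"delta_rot":[-1.157,0.005,-0.014],"jaw":0.2}]'; python3 - <<'E'
from h import *
say();delta([.5436,.1136,.10],G(24.9))
w=optics.read_camera("wrist"); cv2.imwrite("pics/w2.png",w["color"]); print(proj(w,[.5436,.1136,.152]))
q,R,s=tool(); print("tcp px",proj(w,q))
E
```

```text
time: 13.05
tcp_pos: [0.5441, 0.112, 0.2404]
orientation: [0.884, 1.382, -0.885]
ft_force: [0.7, -0.5, 0.5]
gripper_width: 0.598
13.05 tcp [0.5441 0.112  0.2404] 
 [[ 0.001  0.908  0.419]
 [-0.001  0.419 -0.908]
 [-1.     0.     0.001]] F [ 0.7 -0.5  0.5] g 0.598 j [ 0.38  0.33 -0.81  1.52  0.24  1.4  -0.01]
transl cm [14.04  0.02 -0.18] rot [-0.002  0.001 -0.   ]
[256.71072434 193.3273228 ]
tcp px [256.57193955 244.75093811]
```

View pics/w2.png

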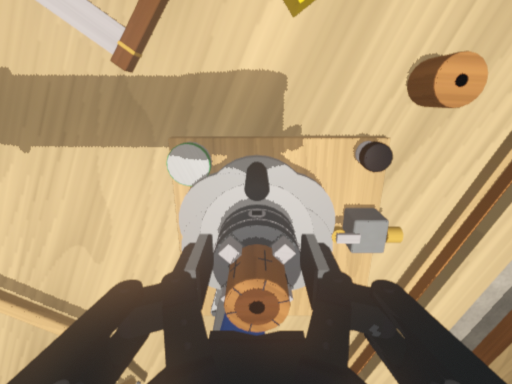

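Wrist view: the handle's top end is at about (257,191) against the predicted (257,193), midway between the fingers. Descending around it.

```bash
python3 -m handwheel '[{"translation":[2,0,-0.1],"delta_rot":[0,0,0],"jaw":0.2},{"translation":[5,0,-0.2],"delta_rot":[0,0,0],"jaw":0.2},{"translation":[7.5,0,-0.2],"delta_rot":[0,0,0],"jaw":0.2},{"translation":[9.5,0,-0.2],"delta_rot":[0,0,0],"jaw":0.2},{"translation":[11.5,0,-0.2],"delta_rot":[0,0,0],"jaw":0.2},{"translation":[13,0,-0.2],"delta_rot":[0,0,0],"jaw":0.2},{"translation":[14,0,-0.2],"delta_rot":[0,0,0],"jaw":0.1},{"translation":[14,0,-0.2],"delta_rot":[0,0,0],"jaw":0},{"translation":[14,0,-0.2],"delta_rot":[0,0,0],"jaw":-0.1},{"translation":[14,0,-0.2],"delta_rot":[0,0,0],"jaw":-0.2}]'; python3 - <<'E'
from h import *
say()
q,R,s=tool(); ax=np.array([.583,.0285,0])
for d in (8,16,24,32,40,48,56,60,64):
    a=np.radians(114.9+d); p=ax+.0945*np.array([np.cos(a),np.sin(a),0]); p[2]=.1
    print(d,end=" "); delta(p,G(24.9+d))
E
```

```text
time: 14.1
tcp_pos: [0.5439, 0.114, 0.1014]
orientation: [0.886, 1.381, -0.885]
ft_force: [0.1, 0.5, -0.6]
gripper_width: 0.397
14.1 tcp [0.5439 0.114  0.1014] 
 [[ 0.002  0.909  0.418]
 [-0.001  0.418 -0.909]
 [-1.     0.002  0.001]] F [ 0.1  0.5 -0.6] g 0.397 j [ 0.34  0.44 -0.77  1.71  0.34  1.12 -0.1 ]
8 transl cm [ 0.14 -1.37  0.05] rot [-0.143  0.002 -0.002]
16 transl cm [ 0.14 -2.66  0.33] rot [-0.283  0.002 -0.001]
24 transl cm [ 0.14 -3.9   0.79] rot [-0.423  0.002 -0.001]
32 transl cm [ 0.14 -5.06  1.41] rot [-0.562  0.002 -0.001]
40 transl cm [ 0.13 -6.12  2.19] rot [-0.702  0.002 -0.001]
48 transl cm [ 0.13 -7.07  3.11] rot [-0.842  0.002 -0.001]
56 transl cm [ 0.13 -7.88  4.15] rot [-0.981  0.002 -0.001]
60 transl cm [ 0.14 -8.22  4.71] rot [-1.051e+00  2.000e-03 -1.000e-03]
64 transl cm [ 0.14 -8.53  5.29] rot [-1.121e+00  2.000e-03 -1.000e-03]
```

```bash
python3 -m handwheel '[{"translation":[0,-0.7,0],"delta_rot":[-0.07,0,0],"jaw":-0.2},{"translation":[0,-1.37,0.05],"delta_rot":[-0.14,0,0],"jaw":-0.2},{"translation":[0,-2,0.2],"delta_rot":[-0.21,0,0],"jaw":-0.2},{"translation":[0,-2.66,0.33],"delta_rot":[-0.28,0,0],"jaw":-0.2},{"translation":[0,-3.3,0.55],"delta_rot":[-0.35,0,0],"jaw":-0.2},{"translation":[0,-3.9,0.8],"delta_rot":[-0.42,0,0],"jaw":-0.2},{"translation":[0,-4.5,1.1],"delta_rot":[-0.49,0,0],"jaw":-0.2},{"translation":[0,-5.06,1.4],"delta_rot":[-0.56,0,0],"jaw":-0.2},{"translation":[0,-5.6,1.8],"delta_rot":[-0.63,0,0],"jaw":-0.2},{"translation":[0,-6.12,2.2],"delta_rot":[-0.7,0,0],"jaw":-0.2}]'; python3 - <<'E'
from h import *
say()
q,R,s=tool(); ax=np.array([.583,.0285,0]); d=q-ax; print("az",np.degrees(np.arctan2(d[1],d[0]))-114.9,np.hypot(d[0],d[1]))
for d in (44,48,52,56,60,61.5):
    a=np.radians(114.9+d); p=ax+.0945*np.array([np.cos(a),np.sin(a),0]); p[2]=.1
    print(d,end=" "); delta(p,G(24.9+d))
E
```

```text
time: 15.1
tcp_pos: [0.5005, 0.073, 0.1032]
orientation: [0.346, 1.535, -0.333]
ft_force: [12.0, 13.9, -11.1]
gripper_width: 0.401
15.1 tcp [0.5005 0.073  0.1032] 
 [[ 0.01   0.42   0.907]
 [ 0.006  0.907 -0.42 ]
 [-1.     0.01   0.007]] F [ 12.   13.9 -11.1] g 0.401 j [ 0.59  0.37 -0.94  1.84  0.34  1.09  0.66]
az 36.747438405400686 0.09373099386549642
44 transl cm [ 0.31 -1.19 -0.08] rot [-0.065  0.007 -0.01 ]
48 transl cm [ 0.3  -1.85 -0.01] rot [-0.135  0.007 -0.009]
52 transl cm [ 0.29 -2.5   0.1 ] rot [-0.205  0.008 -0.009]
56 transl cm [ 0.29 -3.14  0.26] rot [-0.275  0.008 -0.009]
60 transl cm [ 0.28 -3.77  0.46] rot [-0.345  0.008 -0.009]
61.5 transl cm [ 0.28 -4.    0.55] rot [-0.371  0.008 -0.008]
```

```bash
python3 -m handwheel '[{"translation":[0.1,-0.6,-0.05],"delta_rot":[-0.03,0,0],"jaw":-0.2},{"translation":[0.2,-1.2,-0.05],"delta_rot":[-0.065,0,0],"jaw":-0.2},{"translation":[0.2,-1.85,0],"delta_rot":[-0.135,0,0],"jaw":-0.2},{"translation":[0.2,-2.5,0.1],"delta_rot":[-0.2,0,0],"jaw":-0.2},{"translation":[0.2,-3.14,0.26],"delta_rot":[-0.27,0,0],"jaw":-0.2},{"translation":[0.2,-3.77,0.46],"delta_rot":[-0.34,0,0],"jaw":-0.2},{"translation":[0.2,-4,0.55],"delta_rot":[-0.37,0,0],"jaw":-0.2},{"translation":[0.2,-4,0.55],"delta_rot":[-0.37,0,0],"jaw":-0.2},{"translation":[0.2,-4,0.55],"delta_rot":[-0.37,0,0],"jaw":-0.2},{"translation":[0.2,-4,0.55],"delta_rot":[-0.37,0,0],"jaw":-0.2}]'; python3 - <<'E'
from h import *
say()
q,R,s=tool(); ax=np.array([.583,.0285,0]); d=q-ax; print("az",np.degrees(np.arctan2(d[1],d[0]))-114.9,np.hypot(d[0],d[1]))
E
```

```text
time: 16.1
tcp_pos: [0.4893, 0.0349, 0.1014]
orientation: [0.055, 1.559, -0.045]
ft_force: [0.4, 2.7, 1.3]
gripper_width: 0.398
16.1 tcp [0.4893 0.0349 0.1014] 
 [[ 0.012  0.064  0.998]
 [ 0.006  0.998 -0.064]
 [-1.     0.007  0.011]] F [0.4 2.7 1.3] g 0.398 j [ 0.74  0.37 -1.02  1.88  0.35  1.08  1.08]
az 61.1933593532369 0.09393800724254396
```

Now near 61°; a small residual force (2.7 N) remains. I'll open the fingers so the stop can centre, then withdraw upward.

```bash
python3 -m handwheel '[{"translation":[0,0.15,0],"delta_rot":[0,0,0],"jaw":0},{"translation":[0,0.15,0],"delta_rot":[0,0,0],"jaw":0.2},{"translation":[0,0.15,0],"delta_rot":[0,0,0],"jaw":0.4},{"translation":[0,0.15,0],"delta_rot":[0,0,0],"jaw":0.4},{"translation":[-1,0.15,0],"delta_rot":[0,0,0],"jaw":0.4},{"translation":[-3,0.15,0],"delta_rot":[0,0,0],"jaw":0.4},{"translation":[-6,0.15,0],"delta_rot":[0,0,0],"jaw":0.4},{"translation":[-9,0.15,0],"delta_rot":[0,0,0],"jaw":0.4},{"translation":[-12,0.15,0],"delta_rot":[0,0,0],"jaw":0.4},{"translation":[-15,0.15,0],"delta_rot":[0,0,0],"jaw":0.4}]'; python3 - <<'E'
from h import *
say()
w=optics.read_camera("wrist"); t=optics.read_camera("top"); s=optics.read_camera("scene")
im=np.zeros((590,800,3),np.uint8); im[:300,:400]=cv2.resize(w["color"],(400,300)); im[300:590,:386]=cv2.resize(t["color"][85:265,180:420],(386,290)); im[:590,405:]=cv2.resize(s["color"][165:283,178:257],(395,590),interpolation=cv2.INTER_CUBIC)
cv2.imwrite("pics/f1.png",im)
ax=np.array([.583,.0285,0])
for d in(50,55,60,65):
    a=np.radians(114.6+d); print(d,proj(w,ax+[.095*np.cos(a),.095*np.sin(a),.152])*400/512)
E
```

```text
time: 17.1
tcp_pos: [0.4874, 0.0357, 0.2534]
orientation: [0.055, 1.558, -0.045]
ft_force: [0.7, -0.6, 0.3]
gripper_width: 0.699
17.1 tcp [0.4874 0.0357 0.2534] 
 [[ 0.012  0.063  0.998]
 [ 0.006  0.998 -0.064]
 [-1.     0.007  0.012]] F [ 0.7 -0.6  0.3] g 0.699 j [ 0.86  0.19 -1.11  1.67  0.17  1.37  1.23]
50 [213.96451001 149.75874677]
55 [207.31889402 148.75196844]
60 [200.57746769 148.29481803]
65 [193.81002245 148.39373267]
```

View pics/f1.png

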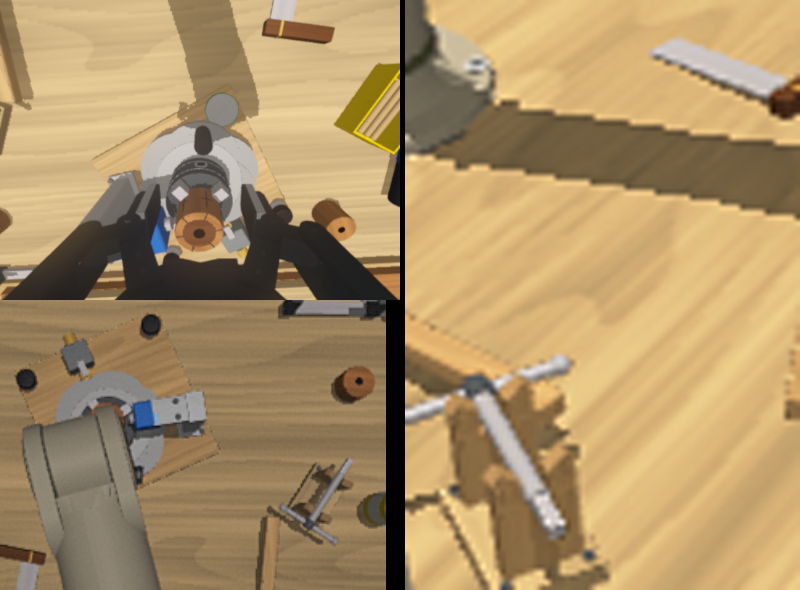

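Wrist panel: the handle stands at about (202,145), predicted (201,148) for 60°. The key is parked in both notches, and the bystanders look unmoved. One numeric check of the handle angle, compared with the same measurement taken at the start, then hand in.

```bash
python3 - <<'E'
from h import *
ax=np.array([.583,.0285,0]); w=optics.read_camera("wrist")
def cen(im,c0):
    m=(im.max(2)<75).astype(np.uint8); n,l,st,ce=cv2.connectedComponentsWithStats(m); k=l[c0[1],c0[0]]; return k,st[k],ce[k],[(r,np.flatnonzero(l[r]==k)[[0,-1]]) for r in range(c0[1]-8,c0[1]+12,4) if (l[r]==k).any()]
print(cen(w["color"],(258,178)))
for d in(55,58,60,62): 
    a=np.radians(114.6+d); u=np.array([np.cos(a),np.sin(a),0])*.095
    print(d,[proj(w,ax+u+[0,0,z]).round(1) for z in(.152,.11,.074)])
say()
E
```

```text
(np.int32(3), array([249, 160,  22,  36, 632], dtype=int32), array([259.61867089, 178.20411392]), [(170, array([251, 268])), (174, array([250, 269])), (178, array([250, 270])), (182, array([250, 270])), (186, array([250, 270]))])
55 [array([265.2, 188.6]), array([263.7, 176. ]), array([262.8, 167.6])]
58 [array([260. , 188.2]), array([259.3, 175.6]), array([258.7, 167.2])]
60 [array([256.6, 188.1]), array([256.2, 175.5]), array([256. , 167.1])]
62 [array([253.1, 188. ]), array([253.2, 175.5]), array([253.3, 167.1])]
17.3 tcp [0.488  0.0355 0.2523] 
 [[ 0.013  0.064  0.998]
 [ 0.006  0.998 -0.064]
 [-1.     0.006  0.013]] F [-0.4 -0.4 -0.5] g 0.703 j [ 0.86  0.19 -1.11  1.67  0.17  1.37  1.23]
```

The measured angle reads about 58°, within calibration error, but I'd like to be surer. I'll clear the arm so the fixed top camera can compare with its own starting view.

```bash
python3 -m handwheel '[{"translation":[0,-3,-0.5],"delta_rot":[0,0,0],"jaw":0.4},{"translation":[0,-6.5,-1],"delta_rot":[0,0,0],"jaw":0.4},{"translation":[0,-10,-1.5],"delta_rot":[0,0,0],"jaw":0.4},{"translation":[0,-13.5,-2],"delta_rot":[0,0,0],"jaw":0.4},{"translation":[0,-17,-3],"delta_rot":[0,0,0],"jaw":0.4},{"translation":[0,-20.5,-4],"delta_rot":[0.1,0,0],"jaw":0.4},{"translation":[0,-24,-5.5],"delta_rot":[0.2,0,0],"jaw":0.4},{"translation":[0,-28,-7.5],"delta_rot":[0.3,0,0],"jaw":0.4},{"translation":[0,-32,-9.5],"delta_rot":[0.4,0,0],"jaw":0.4},{"translation":[0,-36,-11.5],"delta_rot":[0.5,0,0],"jaw":0.4}]'; python3 - <<'E'
from h import *
say()
t=optics.read_camera("top"); im=t["color"]; a=cv2.imread("pics/top0.png"); a=cv2.resize(a,(512,384),interpolation=cv2.INTER_AREA)
ax=np.array([.583,.0285,0])
for n,I,d0 in(("start",a,0),("now",im,60)):
    an=np.radians(114.6+d0); p=proj(t,ax+[.095*np.cos(an),.095*np.sin(an),.148]); r=10; x,y=p.round().astype(int)
    m=(I[y-r:y+r,x-r:x+r].max(2)<60); v,u=np.nonzero(m); c=(u.mean()+x-r,v.mean()+y-r); P=ray(t,*c,.148); d=P-ax
    print(n,"pred",p.round(1),"found",np.round(c,1),m.sum(),P.round(4),"az",np.degrees(np.arctan2(d[1],d[0])),np.hypot(d[0],d[1]))
E
```

```text
time: 18.3
tcp_pos: [0.3484, -0.3174, 0.2475]
orientation: [0.452, 1.515, -0.437]
ft_force: [0.4, -0.7, 0.8]
gripper_width: 0.703
18.3 tcp [ 0.3484 -0.3174  0.2475] 
 [[ 0.012  0.538  0.843]
 [ 0.007  0.843 -0.538]
 [-1.     0.012  0.007]] F [ 0.4 -0.7  0.8] g 0.703 j [ 1.43  0.09 -0.79  1.72  0.05  1.35  1.63]
start pred [214.4 174.6] found [216.1 176. ] 70 [0.5399 0.1102 0.148 ] az 117.82932980919827 0.0924159087492094
now pred [242.1 195.1] found [241.8 195.5] 62 [0.4871 0.0381 0.148 ] az 174.26461235412032 0.0963473837631295
```

```bash
python3 -c "
from rig import ctrl
print(ctrl.job_done())"
```

```text
the job is handed in; nothing more can be done
None
```

I drew the key out of the chuck and laid it in both notches of the rest. Then I turned the index table one step anticlockwise by its handle, let go and backed the arm clear. The job was handed in at about 18 s of the 58 s allowed.

**Key:** The last scene and top views show it lying along the rest, about 3 mm off-centre lengthwise. While I was setting it down it stopped about 5 mm above my planned height, and the wrist force rose to about 35 N. It stayed put when I opened the fingers. I think it was simply held a few millimetres lower in the pads than I assumed, but I did not measure the final shank height.

**Index table:** After release the top camera puts the handle at about 174.3°, against 174.4° expected at the next stop. Two checks agreed less well:
- **Wrist view:** it gave about 58° of turn.
- **Top camera before and after:** this comparison gave only about 56°, probably because shadow shifted the starting measurement.

The step is well past halfway, so the spring should have centred it. I did not directly confirm that the roller is home or that the pencil cross faces the guide.

**Bystanders:** Those I could see in the last pictures looked unmoved, though I didn't measure them. The arm was touching nothing at hand-in.

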